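Zero the load stand

TASK

Zero the load stand: lift the steel canister off its round plate by the arch handle and set it down gently, upright, in the middle of the round cork mat, and let go of it. Then press the stand's sprung lever down with the fingers to the middle one of its three marks, where the lever is level, and finish while still holding it there, neither up at rest nor down at the stop. Leave everything else on the bench where it is.

Things in the scene. Friction and masses are not known exactly. Their poses are not given: they have to be found in the camera images.
- tester: White load stand, fixed to the bench; housing 170 (own x) x 260 (own y) mm, top 60 mm above the bench. Origin: centre of its underside; front (-x) faces roughly to the robot. Lever pivot at own x 0, y -70, z 95 mm. Upright scale plate (own x -80 to -44, y -119 to -115, up to z 148 mm) with three black bar marks at the lever's outer side.
- load_plate (a point): Middle of the top of the stand's fixed round steel plate, diameter 112 mm, 70 mm above the bench, at the stand's own x +10, y +62 mm; the canister starts on it, within 10 mm of its middle.
- lever (a joint): Angle of the sprung lever (rad): 0 at rest, where it slopes up by 0.3 towards the stand's front; 0.3 level, at the middle mark; 0.6 down at its stop. It turns about a pivot along the stand's own y and springs back when let go. Spring torque 0.49 N m at rest, 0.91 level, 1.33 at the stop: about 8 N on the pad at level.
- lever_pad (a point): Middle of the top face of the black pad (40 mm along the lever, 44 across, 10 thick) at the lever's free end, 112 mm from the pivot towards the stand's front (-x). It moves with the lever: height 134 mm at rest, 101 mm level, 68 mm at the stop. Nothing lies above it, and below it is free room for its travel.
- canister: Closed round steel canister, diameter 84 mm (lid 88), 100 mm high to the lid's top, with a fixed dark arch handle over it: a round bar 12 mm thick along its own x, straight for 52 mm, centre line 146 mm above the underside; 40 mm of free height beneath. Mass 0.3 to 0.6 kg. Origin: centre of its underside, z up.
- mat: Round cork mat, diameter 150 mm, 8 mm thick, fixed to the bench. Origin: centre of its underside.
- bowl: A bystander: it stays where it is. Round steel bowl, diameter 144 mm, 65 mm high, open. Origin: centre of its underside.
- jar: A bystander: it stays where it is. Glass jar with white cap, diameter 64 mm, 85 mm high. Origin: centre of its underside.
- plain_can: A bystander: it stays where it is. Steel canister like the other but without a handle, diameter 84 mm, 100 mm high. Origin: centre of its underside.
- sauce: A bystander: it stays where it is. Yellow bottle, diameter 60 mm, 190 mm high. Origin: centre of its underside.
- reagent: A bystander: it stays where it is. Glass bottle with blue cap, diameter 72 mm, 160 mm high. Origin: centre of its underside.
- reagent2: A bystander: it stays where it is. Glass bottle with yellow cap, diameter 72 mm, 160 mm high. Origin: centre of its underside.
- spatula: A bystander: it stays where it is. Spatula 280 mm long lying flat on the bench along its own x, handle to -x. Origin: its middle, on the bench.
Things that resemble listed ones, but are neither listed nor needed, are in the scene too. There is more than one size of the mat; the one meant has the size given above.

How it is judged:
By the outcome, as a careful person would: the job done as asked, in the order asked, and still so for the second after the job is handed in, while the arm keeps its last pose, push and grip.
It also fails if it takes over 54 s, if anything falls off the work surface, if the arm or the gripper's body presses on something with over 40 N, if the wrist force passes 120 N, or if a joint passes its speed limit or range.

ROBOT

A 6-joint arm with a two-finger parallel gripper is mounted at the origin on the work surface. World frame = base frame: x ahead of the robot, y to its left, z up, the work surface at z = 0. Lengths are in m, angles in rad, forces in N, time in s.
With the tool pointing down it reaches from about 0.275 to 0.825 m from the base axis. Payload 4.9 kg.
Tool frame: the origin (TCP) lies midway between the tips of the shut fingers; the grasp point (between the pads) lies 19 mm behind it (bot.grip_depth is the distance from the TCP to the grasp point, in m); z points along the fingers, y is the line along which they close (so a half turn about z gives the same grasp; the last joint's range is limited). The gripper opens to 85 mm and grips with 20 to 120 N. Pads are 22 mm wide; open, the fingers measure 114 mm over their backs; the gripper's body (76 mm by 85 mm) begins 54 mm behind the grasp point. The pads swing forward as they close: fully open they stand 13 mm farther back than shut.
Start: joints at [-1.367, 0.326, -0.193, 1.052, 0, 1.437], TCP at [0.182, -0.519, 0.231] pointing down, gripper open.
Joint ranges: [-2.65, 2.65], [-0.97, 1.79], [-1.3, 1.35], [-1.93, 2.1], [-1.47, 1.37], [-3.14, 3.14]. Speed limits (rad/s): [2.57, 2.57, 3.14, 3.14, 3.14, 3.14].

INTERFACE

Orientations are given as a unit quaternion [w, x, y, z].
In Python, from cell import bot gives the robot as it stands. Calls block until the motion is done:
- bot.move_pose(position, orientation): joint-space move of the TCP to a pose.
- bot.move_linear(position, speed=0.15, rotation=None, until_force=None): straight line of the TCP; rotation=None keeps the orientation; speed is the mean speed in m/s. With until_force (N) it stops when the force on the tool has changed by that much, and returns True; else False.
- bot.goto_joints(angles): joint-space move.
- bot.set_gripper(opening, grasp_force=None): opening from 0.0 (shut) to 1.0 (fully open); grasp_force is the grip in N (None keeps the last); returns when the fingers have stopped.
- bot.wait(seconds).
- bot.solve_ik(position, orientation): joint angles nearest the present ones, or None.
- bot.camera(name): name is "scene" or "top"; returns the picture (420x560x3 uint8, red, green, blue); there is no depth.
- bot.calibration(name): a dict with "mtx" (3x3 intrinsics, pixels), "k1" (the pictures are not rectified: a ray, as slopes to the right and down, at radius r is drawn at 1 + k1 r^2 times it, then the intrinsics apply), "extrinsics" (4x4, takes a point from world to camera coordinates). Camera axes: x right, y down, z forward; pixel columns grow to the right and rows downward; lengths in m; the calibration is good to about 2 mm. A picture is of the moment at which its call begins. calibration takes no time and is no camera call.
A pose or a line that the arm cannot do raises bot.PlanningError and nothing moves.
- bot.close_job(): hands the job in; it is judged then, once.
Trained networks look in the newest picture that a camera, given by its name, has taken for a name from the list of things; names that differ only in an ending like _2 or _b are one class to them, and where a whole thing is asked for, a point or a joint stands for the part that bears it (a point fixed in the world has none). Each returns a list of dicts, best first, with "confidence" (0 to 1); they miss things now and then, are a little off and sometimes report something else, mostly with a low value. They report only what shows in the picture. A call takes as long as a camera call. They do not tell look-alikes from the thing itself.
- bot.search_frame(camera, thing): "bbox" ([left, top, width, height] in pixels, round what is visible of it).
Readings, each from a call of its own:
- bot.read_clock(): time.
- bot.read_joint_positions(): joint angles.
- bot.read_joint_vel(): joint speeds.
- bot.read_joint_efforts(): joint torques, N m.
- bot.read_position(): TCP position.
- bot.read_tool_rot(): TCP orientation.
- bot.read_ft_force(): force on the tool from outside, world axes, zero at the start.
- bot.read_moment(): the same for the moment, N m.
- bot.read_gripper_width(): opening from 0.0 (shut) to 1.0 (fully open).
- bot.read_finger_force(): force on a finger pad.
Only numpy, scipy, OpenCV 4.12 (cv2) and the standard library are available. Lean on these libraries where they do the work, as an engineer would, in place of code of your own. Each camera call takes 0.05 s, during which the arm holds its last target. There are 200 camera calls.

## Working session

There is one attempt and no reset: what is moved stays moved. The work goes in short steps, each a Python script; the robot and the scene stay as the last script left them, time stands still between calls to the robot, and variables do not carry over. Pictures are saved under pics/ and viewed, at most 10 in all, crops included, and the job is handed in when it is done.

```bash
mkdir -p pics; ls; python3 - <<'E'
from cell import bot
import cv2
for c in("scene","top"):
    im=bot.camera(c); cv2.imwrite(f"pics/{c}0.png",im[:,:,::-1])
    k=bot.calibration(c); print(c,k["mtx"].round(1).tolist(),k["k1"],k["extrinsics"].round(3).tolist())
    for t in("tester","load_plate","lever","lever_pad","canister","mat","plain_can"):
        try: print(t,[([round(v) for v in d["bbox"]],round(d["confidence"],2)) for d in bot.search_frame(c,t)])
        except Exception as e: print(t,e)
print(bot.read_clock(),bot.read_tool_rot())
E
```

```text
pics
scene [[465.8, 0.0, 278.1], [0.0, 465.8, 205.0], [0.0, 0.0, 1.0]] 0.0375598697031909 [[0.682, 0.731, 0.018, -0.348], [0.428, -0.379, -0.82, -0.159], [-0.593, 0.567, -0.572, 1.532], [0.0, 0.0, 0.0, 1.0]]
tester [([262, 175, 117, 87], 0.62)]
load_plate [([259, 174, 117, 92], 0.91), ([349, 229, 38, 73], 0.55)]
lever [([261, 176, 47, 37], 0.62)]
lever_pad [([264, 174, 46, 41], 0.93)]
canister [([324, 151, 37, 59], 0.77)]
mat [([356, 166, 26, 23], 0.82), ([147, 192, 82, 50], 0.81), ([270, 134, 60, 28], 0.75), ([114, 238, 65, 55], 0.52)]
plain_can [([414, 167, 22, 42], 0.82)]
top [[514.3, 0.0, 286.8], [0.0, 514.3, 202.6], [0.0, 0.0, 1.0]] -0.012512505603294713 [[0.0, -1.0, 0.004, -0.01], [-0.987, -0.001, -0.158, 0.52], [0.158, -0.004, -0.987, 1.581], [0.0, 0.0, 0.0, 1.0]]
tester [([222, 150, 83, 67], 0.72)]
load_plate [([220, 153, 88, 61], 0.7)]
lever [([279, 172, 18, 43], 0.85)]
lever_pad [([277, 171, 17, 44], 0.74)]
canister [([226, 153, 30, 32], 0.8)]
mat [([298, 234, 67, 60], 0.93), ([135, 264, 67, 67], 0.7), ([156, 188, 46, 45], 0.67), ([220, 235, 19, 22], 0.35)]
plain_can []
0.8 [ 1.95469194e-05  9.85772424e-01  1.68085477e-01 -6.86903097e-07]
```

View pics/scene0.png

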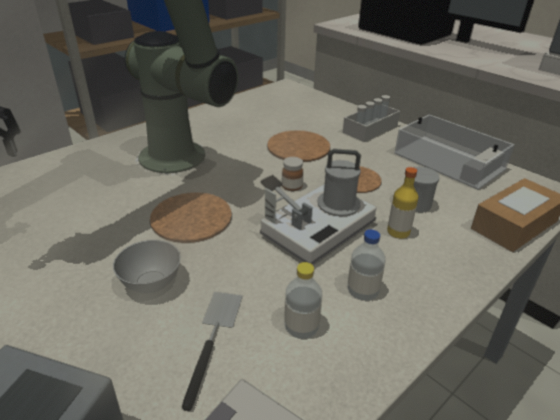

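View pics/top0.png

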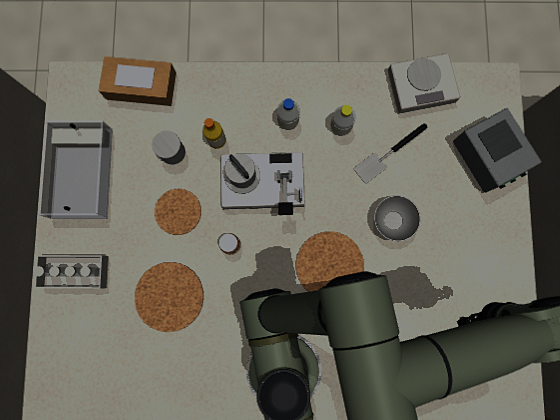

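```bash
cat > h.py <<'E'
import numpy as np, cv2
from cell import bot
def ray(cam,uv):
    k=bot.calibration(cam); K=k["mtx"]; E=np.array(k["extrinsics"])
    d=np.array([(uv[0]-K[0][2])/K[0][0],(uv[1]-K[1][2])/K[1][1]]); s=d.copy()
    for _ in range(10): s=d/(1+k["k1"]*(s@s))
    R=E[:3,:3]; return -R.T@E[:3,3], R.T@np.array([*s,1])
def at(cam,uv,z):
    o,d=ray(cam,uv); return o+d*(z-o[2])/d[2]
def proj(cam,P):
    k=bot.calibration(cam); K=k["mtx"]; E=np.array(k["extrinsics"])
    c=E[:3,:3]@np.array(P)+E[:3,3]; s=c[:2]/c[2]; s=s*(1+k["k1"]*(s@s))
    return np.array([K[0][0]*s[0]+K[0][2],K[1][1]*s[1]+K[1][2]])
E
python3 - <<'E'
from h import *
im=cv2.imread("pics/top0.png")
hsv=cv2.cvtColor(im,cv2.COLOR_BGR2HSV)
m=cv2.inRange(hsv,(3,70,60),(20,255,255))
cs,_=cv2.findContours(m,cv2.RETR_EXTERNAL,cv2.CHAIN_APPROX_NONE)
for c in cs:
    if cv2.contourArea(c)<400: continue
    P=np.array([at("top",p[0],0.008)[:2] for p in c],np.float32)
    (x,y),r=cv2.minEnclosingCircle(P); e=cv2.fitEllipse(P)
    print("blob",cv2.boundingRect(c),"circ",round(x,3),round(y,3),"d",round(2*r,3),"ell",np.round(e[0],4),np.round(e[1],3))
c=im[135:240,145:315]; cv2.imwrite("pics/crop1.png",cv2.resize(c,None,fx=4.7,fy=4.7,interpolation=cv2.INTER_CUBIC))
im=cv2.imread("pics/scene0.png"); c=im[125:265,245:405]; cv2.imwrite("pics/crop2.png",cv2.resize(c,None,fx=4.2,fy=4.2,interpolation=cv2.INTER_CUBIC))
E
```

```text
blob (135, 262, 69, 70) circ 0.228 0.36 d 0.217 ell [0.228  0.3598] [0.213 0.214]
blob (296, 231, 68, 60) circ 0.326 -0.145 d 0.217 ell [ 0.3438 -0.1388] [0.167 0.226]
blob (154, 189, 47, 46) circ 0.497 0.342 d 0.152 ell [0.4969 0.3414] [0.147 0.148]
blob (98, 56, 74, 42) circ 0.953 0.5 d 0.259 ell [0.9529 0.5003] [0.141 0.281]
```

View pics/crop1.png

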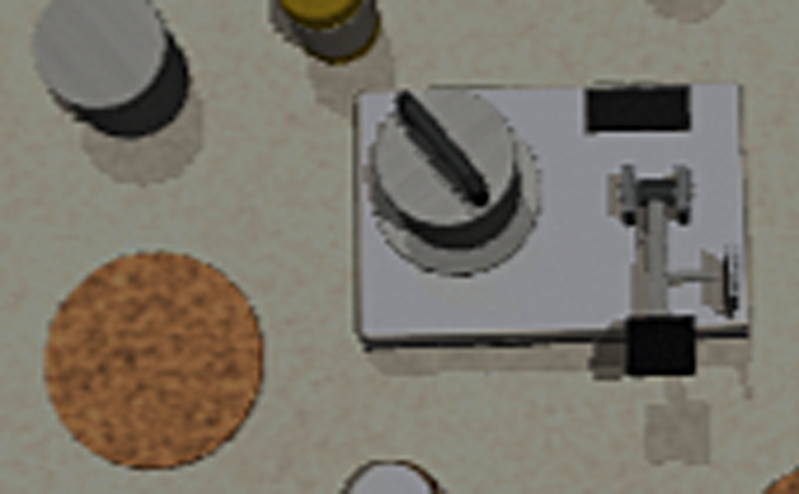

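View pics/crop2.png

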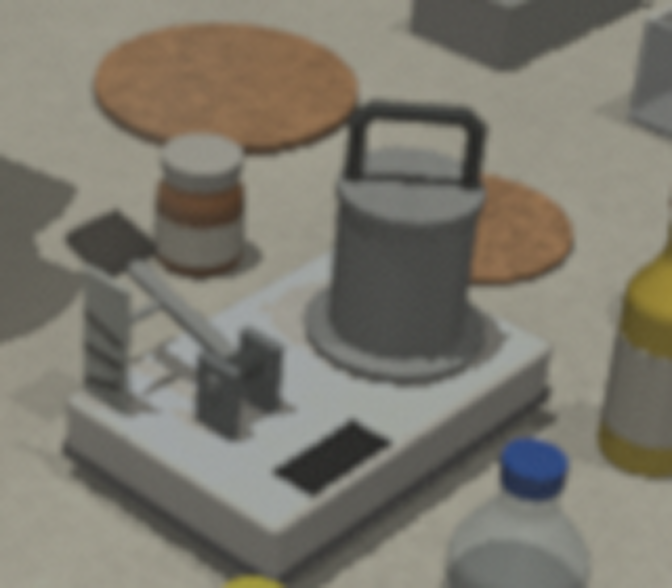

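The mat candidates in the top picture are (169,297) at 213 mm, (330,262) at more than 200 mm and (178,211) at 148 mm. The small one at (178,211) fits the 150 mm mat. The enlarged crops show it left of the stand. They also show the handled canister on the plate, with the bar running from about (231,155) to (247,178), and the lever raised with its black pad at (285,208).

```bash
python3 - <<'E'
from h import *
T=lambda u,v:((u+.5)/4.7-.5+145,(v+.5)/4.7-.5+135)
S=lambda u,v:((u+.5)/4.2-.5+245,(v+.5)/4.2-.5+125)
C=np.array([at("top",T(*p),.06)[:2] for p in [(357,93),(741,86),(747,328),(358,333)]])
print("corners top",C.round(4).tolist(),"scene",[at("scene",S(*p),.06)[:2].round(4).tolist() for p in [(68,400),(275,527),(550,345)]])
# own corners: (+x,+y),(+x,-y),(-x,-y),(-x,+y)
O=np.array([(85,130),(85,-130),(-85,-130),(-85,130)])/1e3
A,_=cv2.estimateAffinePartial2D(O.astype(np.float32),C.astype(np.float32))
yaw=np.arctan2(A[1,0],A[0,0]); R=np.array([[np.cos(yaw),-np.sin(yaw)],[np.sin(yaw),np.cos(yaw)]]); c=C.mean(0)
print("scale",np.hypot(A[0,0],A[1,0]),"yaw",yaw,"c",c)
w=lambda x,y:c+R@[x,y]
print("plate",w(.01,.062),"pad rest",w(-.105,-.07),"pad level",w(-.112,-.07))
print("pad rest seen", at("top",T(661,344),.134)[:2], "scene",at("scene",S(105,238),.134)[:2])
b=[at("top",T(*p),.22)[:2] for p in [(403,95),(480,200)]]
print("bar top",b,(b[0]+b[1])/2, "len",np.hypot(*(b[1]-b[0])))
b=[at("scene",S(*p),.216)[:2] for p in [(363,108),(477,120)]]
print("bar scene",b,(b[0]+b[1])/2)
print("lid ctr", at("top",T(446,157),.17)[:2])
for P in (.497,.342,.008),: print("mat in scene",proj("scene",P))
print("scene mat bbox ctr (369,177)")
E
```

```text
corners top [[0.6709, 0.1996], [0.676, -0.059], [0.511, -0.0623], [0.5074, 0.1956]] scene [[0.5145, -0.0643], [0.676, -0.0563], [0.6696, 0.1959]]
scale 0.9853532818342035 yaw 0.018306665150816415 c [0.59133599 0.06846406]
plate [0.60019936 0.13063673] pad rest [ 0.48763498 -0.0034463 ] pad level [ 0.48063615 -0.00357444]
pad rest seen [ 0.48913441 -0.00518642] scene [ 0.48265799 -0.00674819]
bar top [array([0.62855836, 0.15113211]), array([0.56371637, 0.10371293])] [0.59613736 0.12742252] len 0.08033095346782809
bar scene [array([0.57315353, 0.11161119]), array([0.62600322, 0.1500308 ])] [0.59957838 0.13082099]
lid ctr [0.60162671 0.12905989]
mat in scene [356.98273545 178.11959164]
scene mat bbox ctr (369,177)
```

```bash
python3 - <<'E'
from h import *
q=lambda f:[0,np.cos(f/2),np.sin(f/2),0]
x,y=.599,.129
for f in(.63,.63-np.pi):
    j=[bot.solve_ik(p,q(f)) for p in([x,y,.32],[x,y,.197],[.497,.342,.135])]
    print(f,[None if a is None else np.round(a,2) for a in j])
f=.63 if bot.solve_ik([x,y,.197],q(.63)) is not None and abs(bot.solve_ik([x,y,.197],q(.63))[5])<2 else .63-np.pi
bot.move_pose([x,y,.32],q(f)); bot.set_gripper(.6)
print("hit",bot.move_linear([x,y,.197],.12,until_force=8),bot.read_position(),bot.read_clock())
im=bot.camera("scene")[80:240,240:420]; cv2.imwrite("pics/grasp.png",cv2.resize(im[:,:,::-1],None,fx=3.6,fy=3.6,interpolation=cv2.INTER_CUBIC))
E
```

```text
0.63 [array([0.09, 0.41, 0.16, 1.32, 0.  , 2.6 ]), array([ 0.09,  0.46, -0.07,  1.03,  0.  ,  2.6 ]), array([ 0.48,  0.5 , -0.18,  0.89,  0.  ,  2.99])]
-2.5115926535897932 [array([ 0.09,  0.41,  0.16,  1.32,  0.  , -0.54]), array([ 0.09,  0.46, -0.07,  1.03,  0.  , -0.54]), array([ 0.48,  0.5 , -0.18,  0.89,  0.  , -0.15])]
hit False [0.59960562 0.12906931 0.1978806 ] 5.1417
```

View pics/grasp.png

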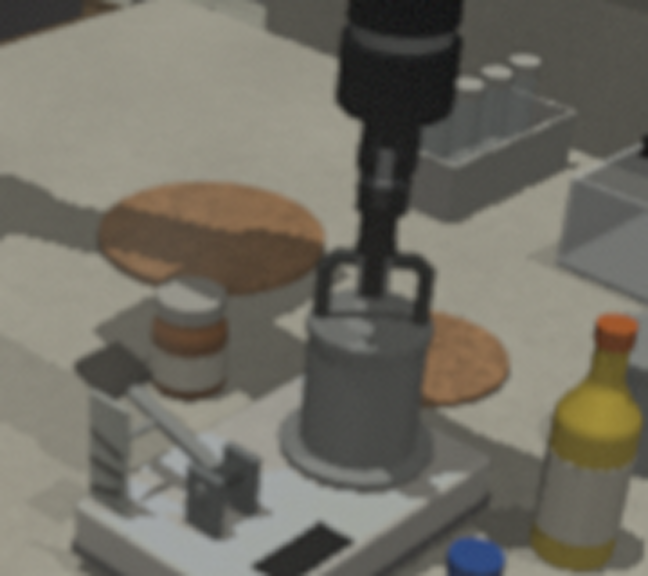

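The fingers straddle the bar at its middle, at crop (375,260). Next I grip it and lift.

```bash
python3 - <<'E'
from h import *
bot.set_gripper(0,60); print("w",bot.read_gripper_width(),bot.read_finger_force(),bot.read_ft_force())
p=np.array(bot.read_position()); p[2]+=.08; bot.move_linear(p,.1)
print("w",bot.read_gripper_width(),bot.read_finger_force(),bot.read_ft_force(),bot.read_moment(),bot.read_position())
for c in("top","scene"): cv2.imwrite(f"pics/lift_{c}.png",bot.camera(c)[:,:,::-1])
a=cv2.imread("pics/lift_scene.png")[60:260,240:420]; cv2.imwrite("pics/lift.png",cv2.resize(a,None,fx=3,fy=3,interpolation=cv2.INTER_CUBIC))
print(bot.read_clock())
E
```

```text
w 0.11493194915852852 57.86857724189758 [0.42699101 0.79121333 1.20445301]
w 0.11754917468460711 57.81660318374634 [ 0.0371865   0.30847925 -3.71429887] [-0.03174034  0.07443116 -0.03741776] [0.598921   0.12900964 0.27639807]
6.6917
```

View pics/lift.png

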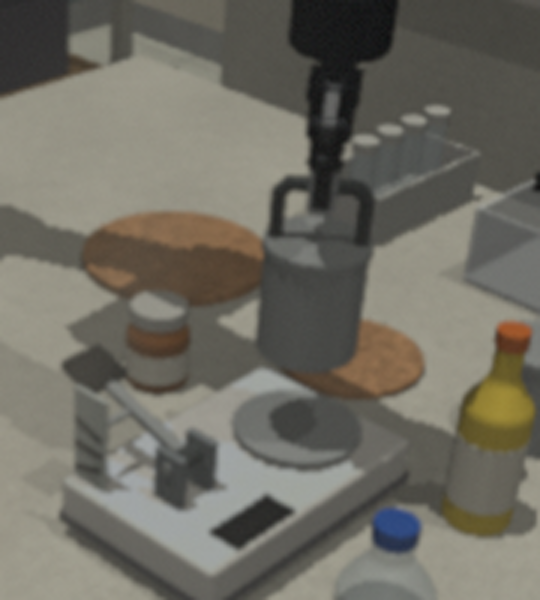

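The canister hangs upright, held at the middle of the bar, and it weighs about 4.9 N. Next I carry it to the mat.

```bash
python3 - <<'E'
from h import *
x,y=.497,.3415
bot.move_linear([x,y,.25],.15); bot.move_linear([x,y,.150],.1); bot.wait(.3)
print("f",bot.read_ft_force(),bot.read_position())
print("hit",bot.move_linear([x,y,.130],.015,until_force=2.5),bot.read_position(),bot.read_ft_force(),bot.read_clock())
cv2.imwrite("pics/place0.png",bot.camera("top")[:,:,::-1])
a=bot.camera("scene")[80:240,270:450,::-1]; cv2.imwrite("pics/place.png",cv2.resize(a,None,fx=3.4,fy=3.4,interpolation=cv2.INTER_CUBIC))
E
```

```text
f [ 0.53943337 -0.28902737 -3.1353118 ] [0.49718717 0.34160871 0.1504054 ]
hit True [0.49657351 0.34183378 0.13535386] [-0.83713763  1.31303191  5.08077012] 10.8
```

View pics/place.png

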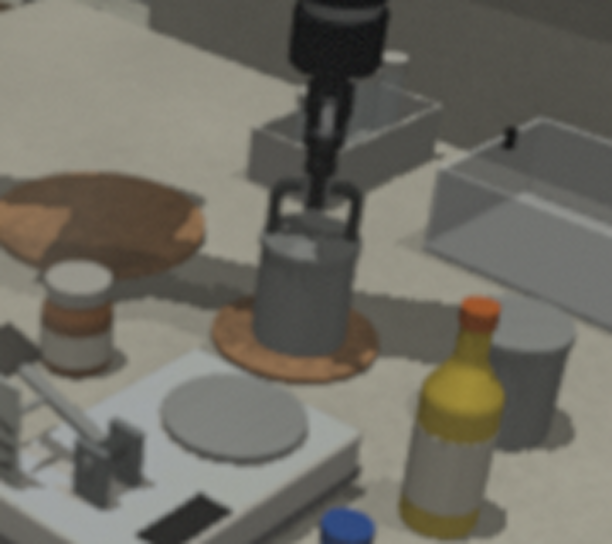

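Contact came at the expected height, and the canister stands upright in the middle of the mat (crop (302,335), mat centre about (296,338)). Next I release it and go above the lever.

```bash
python3 - <<'E'
from h import *
q=lambda f:[0,np.cos(f/2),np.sin(f/2),0]
bot.set_gripper(.6); bot.wait(.3)
p=np.array(bot.read_position()); p[2]=.30; print("up hit",bot.move_linear(p,.12,until_force=8))
f=.018-np.pi
bot.move_pose([.483,-.005,.25],q(f)); bot.set_gripper(0); print(bot.read_joint_positions(),bot.read_gripper_width(),bot.read_clock())
bot.move_linear([.483,-.005,.165],.1); bot.wait(.2)
print(bot.read_position(),bot.read_ft_force())
t=bot.camera("top")[135:260,140:310,::-1]; s=bot.camera("scene")[90:250,245:405,::-1]
r=lambda a:cv2.resize(a,(400,int(400*a.shape[0]/a.shape[1])),interpolation=cv2.INTER_CUBIC)
t,s=r(t),r(s); o=np.zeros((400,800,3),np.uint8); o[:t.shape[0],:400]=t; o[:s.shape[0],400:]=s; cv2.imwrite("pics/pre.png",o)
E
```

```text
up hit False
[-1.62989045e-01  1.89412616e-01 -3.27302948e-01  1.05411561e+00
 -4.13939134e-06 -1.81311090e-01] 0.004101633964168596 15.0583
[ 0.4834371  -0.00507796  0.1655596 ] [ 1.1978627  -0.11241293 -0.3168569 ]
```

View pics/pre.png

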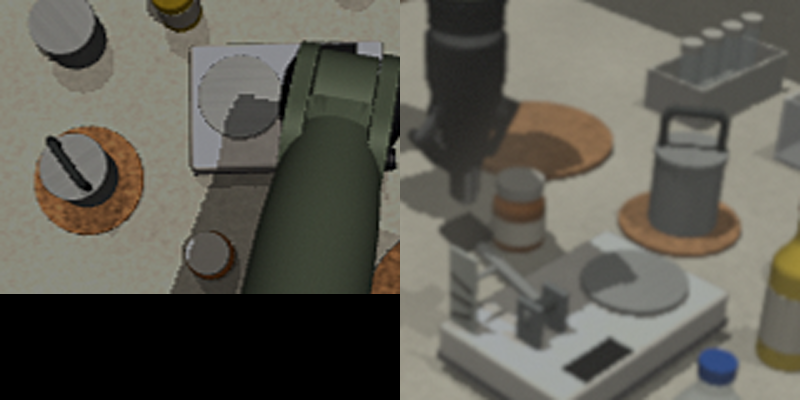

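The canister stands free and upright on the mat (left (87,172)). The shut fingertips are directly above the pad (right (463,195)). Next I press the lever.

```bash
python3 - <<'E'
from h import *
x,y=.482,-.005
print("touch",bot.move_linear([x,y,.12],.03,until_force=2),bot.read_position(),bot.read_ft_force())
bot.move_linear([x,y,.101],.03); bot.wait(.5)
p=bot.read_position(); print(p,bot.read_ft_force(),bot.read_moment())
e=.101-p[2]
if abs(e)>.0005: bot.move_linear([x,y,.101+e],.01); bot.wait(.3); print(bot.read_position(),bot.read_ft_force())
print(bot.read_clock())
t=bot.camera("top")[135:260,140:310,::-1]; s=bot.camera("scene")[140:240,245:345,::-1]
r=lambda a:cv2.resize(a,(400,int(400*a.shape[0]/a.shape[1])),interpolation=cv2.INTER_CUBIC)
t,s=r(t),r(s); o=np.zeros((400,800,3),np.uint8); o[:t.shape[0],:400]=t; o[:s.shape[0],400:]=s; cv2.imwrite("pics/press.png",o)
E
```

```text
touch True [ 0.482085   -0.00499607  0.13637758] [ 0.55375583 -0.19054661  4.37947383]
[ 0.47965481 -0.00492749  0.10051646] [-6.39797566 -0.84845345  7.94885599] [-0.05855378  1.17604137  0.00662889]
19.1333
```

View pics/press.png

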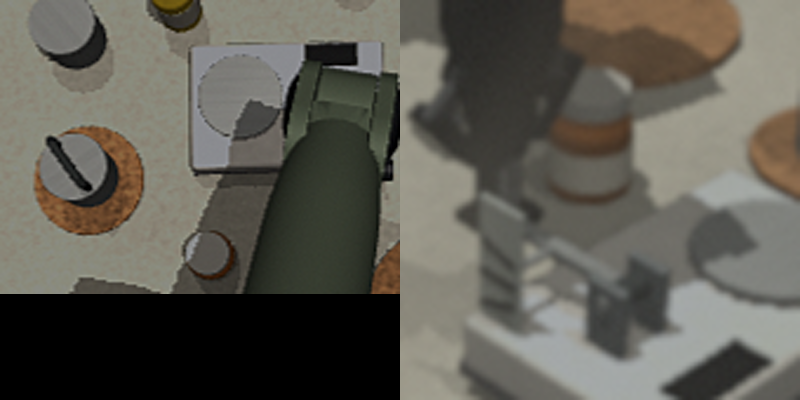

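The lever lies parallel to the housing edge, with its pointer at the middle mark (right (510,270)). The tip is at z 100.5 mm with 7.9 N on the pad, which matches level. The canister is unchanged on the mat, so I hand it in.

```bash
python3 - <<'E'
from cell import bot
print(bot.read_position(),bot.read_ft_force()); print(bot.close_job())
E
```

```text
[ 0.47967191 -0.00493016  0.10053142] [-5.64345617 -0.62455449  7.84875014]
the job is handed in; nothing more can be done
None
```

Job handed in at about 19 s of 54 s: the canister stands upright and released near the centre of the 150 mm cork mat, and the fingers are holding the lever level at its middle mark (tip at 100.5 mm, about 7.9 N).

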